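Show the square tin's labels to the talking label reader

ROBOT

A 6-joint arm with a two-finger parallel gripper is mounted at the origin on the work surface. World frame = base frame: x ahead of the robot, y to its left, z up, the work surface at z = 0. Lengths are in m, angles in rad, forces in N, time in s.
With the tool pointing down it reaches from about 0.4 to 0.825 m from the base axis. Payload 7 kg.
Tool frame: the origin (TCP) lies at the very end of the fingers, on their centre line; the grasp point (between the pads) lies arm.grip_point_offset behind it (arm.grip_point_offset is the distance from the TCP to the grasp point, in m); z points along the fingers, y is the line along which they close (so a half turn about z gives the same grasp; the last joint's range is limited). The gripper opens to 88 mm and grips with 3 to 60 N. Pads are 19 mm wide; open, the fingers measure 130 mm over their backs; the gripper's body (78 mm by 193 mm) begins 47 mm behind the grasp point.
Start: joints at [-1.001, 0.359, 0.012, 0, -1.224, -0.288], TCP at [0.188, -0.648, 0.227] pointing down, gripper open.
Joint ranges: [-3.07, 3.07], [-1.43, 2.12], [-1.02, 1.25], [-3.03, 1.67], [-3.05, -0], [-3.03, 3.03]. Speed limits (rad/s): [2.39, 2.39, 3.01, 3.14, 3.14, 3.14].

INTERFACE

Orientations are given as [roll, pitch, yaw] about the fixed x, y, z axes, in that order (R = Rz(yaw) Ry(pitch) Rx(roll)).
In Python, from station import arm gives the robot as it stands.
- The arm moves only by the shell command python3 -m crank 'ROWS' [OPENING] [FORCE]. ROWS is JSON, a list of rows, each an object of numbers: "dx", "dy", "dz": the shift along the tool's x, y, z in cm; "wx", "wy", "wz": the turn, a rotation vector about the tool's x, y, z in degrees. A call has exactly 10 rows; each row is the pose to reach, as a shift and turn from the pose commanded when the call began, along the tool's axes at that moment; what a row does not reach only later rows make up. A row lasts 1/8 s, in which the tool goes at most 62.5 mm and 10.7 degrees, less where a joint would pass 70% of its speed; a pose out of reach is approached as far as the arm can. A call with a gripper value outside its range is refused whole. OPENING is the finger opening in cm, from 0 to 8.76, set as the call begins (- or left out, the last holds). The fingers move at their own pace and stop on an object; FORCE is the grip in N (left out, the last holds). Time passes only in rows, so rows that repeat a pose let the fingers close, or fill a call up. It gives the time, the measured TCP pose, the force, the opening and the grip force at its end, in the units of the state.
- arm.get_state(): the state, without advancing time (a new reading comes with each control period).
- arm.grab_frame(name): name is "side" or "top"; returns the picture (400x640x3 uint8, red, green, blue); there is no depth.
- arm.calibration(name): a dict with "fx", "fy", "cx", "cy" (pixels), "world_from_camera" (4x4, takes a point from camera to world coordinates). Camera axes: x right, y down, z forward; pixel columns grow to the right and rows downward; lengths in m; the calibration is good to about 2 mm. A picture is of the moment at which its call begins. calibration takes no time and is no camera call.
- arm.job_done(): hands the job in; it is judged then, once.
Trained networks look in the newest picture that a camera, given by its name, has taken for a name from the list of things; names that differ only in an ending like _2 or _b are one class to them, and where a whole thing is asked for, a point or a joint stands for the part that bears it (a point fixed in the world has none). Each returns a list of dicts, best first, with "confidence" (0 to 1); they miss things now and then, are a little off and sometimes report something else, mostly with a low value. They report only what shows in the picture. A call takes as long as a camera call. They do not tell look-alikes from the thing itself.
- arm.find_in(camera, query): "centre" ([x, y, z] in m, in world coordinates, good to about 4 mm: the middle of the surface that is visible of it).
- arm.masks_of(camera, query): "pixels" (400x640 bool, what is visible of it).
- arm.mark_of(camera, query): "centre" ([x, y, z] in m, in world coordinates, good to about 4 mm: a listed point, or the origin of a listed thing).
The state is a dict: "t": time; "q": joint angles; "qd": joint speeds; "joint_efforts": joint torques, N m; "eef_pos": TCP position; "ee_rot": TCP orientation; "force": force on the tool from outside, world axes, zero at the start; "moment": the same for the moment, N m; "width": finger opening in m; "gripper_force": force on a finger pad.
Only numpy, scipy, OpenCV 4.12 (cv2) and the standard library are available. Lean on these libraries where they do the work, as an engineer would, in place of code of your own. Each camera call takes 0.05 s, during which the arm holds its last target. There are 200 camera calls.

TASK

Have the label reader read the square tin: lift the tin by its knob and hold it upright about 4 cm in front of the reader's window, level with it, showing squarely first the side to the left of the thumb tab (as you face the tab), then the tab side, then the side to the right of it, pausing half a second on each. Then set the tin down upright in the middle of the round cork mat, lowering it onto the mat before you let go. Leave the round canister where it stands.

Things in the scene. Friction and masses are not known exactly. Their poses are not given: they have to be found in the camera images.
- tin: Square steel tin, loose, 0.2-0.4 kg: 56 mm square, lid 60 mm square, lid top 100 mm up. On its middle axis a square wooden knob, 26 mm wide, in line with the tin, 100 to 132 mm up. A thumb tab 30 mm wide juts 18 mm from one lid edge. Origin: centre of underside, z up. Tab side looks along -x; facing it, the left side is +y, the right side -y. These three carry paper cards; +x is bare.
- window (a point): Centre of the dark 50 mm square window, 90 mm above the counter, on the label reader: fixed grey head 70 mm wide, 128 mm tall, foot sticking out 40 mm behind. -x points level out of the window, z up. A side is read in 0.4 s if 22 to 67 mm off the window, turned to it within 16 degrees, tin upright, window within 25 mm of the side's middle line and of mid-tin (50 mm up the tin).
- mat: The round cork mat, fixed flat on the counter, 130 mm across and 6 mm thick. Origin: centre of its underside; its top is 6 mm above the origin.
- canister: The round steel canister, a bystander with a round wooden knob: 84 mm across, 135 mm tall with the knob, loose. Origin: centre of the underside; z up. Leave it.
There are look-alikes about, which are no part of the job. Of the things that look like the mat, the smallest one is meant.

How it is judged:
On the way, in this order (a step that is already met when the one before it is completed fails the run):
1. the side left of the tab is shown squarely to the reader's window (y of window in the frame of tin between 0.05 and 0.095 m and x of window in the frame of tin between -0.025 and 0.025 m and z of window in the frame of tin between 0.025 and 0.075 m and x of tin in the frame of window below 0 m and angle between the y axis of tin and the x axis of window, either way round below 0.28 rad and angle between tin's own z axis and vertical below 0.2 rad), for 0.4 s.
2. the tab side is shown squarely to the window (x of window in the frame of tin between -0.095 and -0.05 m and y of window in the frame of tin between -0.025 and 0.025 m and z of window in the frame of tin between 0.025 and 0.075 m and x of tin in the frame of window below 0 m and angle between the x axis of tin and the x axis of window, either way round below 0.28 rad and angle between tin's own z axis and vertical below 0.2 rad), for 0.4 s.
3. the side right of the tab is shown squarely to the window (y of window in the frame of tin between -0.095 and -0.05 m and x of window in the frame of tin between -0.025 and 0.025 m and z of window in the frame of tin between 0.025 and 0.075 m and x of tin in the frame of window below 0 m and angle between the y axis of tin and the x axis of window, either way round below 0.28 rad and angle between tin's own z axis and vertical below 0.2 rad), for 0.4 s.
4. the tin is lowered upright onto the middle of the mat while still held (horizontal distance between tin and mat below 0.025 m and angle between tin's own z axis and vertical below 0.1 rad and z of tin in the frame of mat below 0.014 m and contact force between the fingers and tin above 0.5 N), for 0.04 s.
At the end, for the whole second after the job is handed in: The tin stands at rest and upright (within 6 degrees) on the cork mat, its middle within 25 mm of the mat's middle, let go; the round canister is within 30 mm of where it stood (horizontal distance between tin and mat below 0.025 m and angle between tin's own z axis and vertical below 0.1 rad and z of tin in the frame of mat between 0.003 and 0.01 m and linear speed of tin below 0.03 m/s and distance of canister from where it was at the start of the episode below 0.03 m); the robot touches nothing.
It fails at once if the round canister is shifted more than 30 mm or tipped over (distance of canister from where it was at the start of the episode above 0.03 m or angle between canister's own z axis and vertical above 0.5 rad).
It also fails if it takes over 58 s, if anything falls off the work surface, if the arm or the gripper's body presses on something with over 40 N, if the wrist force passes 120 N, or if a joint passes its speed limit or range.

## Working session

There is one attempt and no reset: what is moved stays moved. The work goes in short steps, Python scripts to look and compute and a shell command to move; the robot and the scene stay as the last step left them, time stands still between calls to the robot, and variables do not carry over. Pictures are saved under pics/ and viewed, at most 10 in all, crops included, and the job is handed in when it is done.

```bash
ls; mkdir -p pics; python3 - <<'E'
from station import arm
import cv2,numpy as np
np.set_printoptions(precision=4,suppress=True)
print(arm.grip_point_offset); s=arm.get_state(); print(s)
for c in("side","top"):
    im=arm.grab_frame(c); cv2.imwrite(f"pics/{c}0.png",im[:,:,::-1])
    k=arm.calibration(c); print(c,k)
    for q in("tin","window","mat","canister"):
        print(q,[(np.round(d["centre"],3),round(d["confidence"],2)) for d in arm.mark_of(c,q)],"FIND",[(np.round(d["centre"],3),round(d["confidence"],2)) for d in arm.find_in(c,q)])
E
```

```text
pics
0.0188
{'t': 0.0, 'q': array([-1.0009,  0.3594,  0.011 , -0.0003, -1.2241, -0.2881]), 'qd': array([-0.0005, -0.0013, -0.0019,  0.0005,  0.0001, -0.001 ]), 'joint_efforts': array([  0.0005, -58.2722,  29.3038,   6.9971,   0.0067,  -0.0001]), 'eef_pos': array([ 0.1875, -0.6479,  0.2256]), 'ee_rot': array([ 3.1399, -0.0002, -2.8599]), 'force': array([ 0.631 , -0.7319,  0.555 ]), 'moment': array([ 0.0081, -0.0008, -0.0672]), 'gripper_force': 0.0, 'width': 0.08734752431713252}
side {'fx': 367.03479722485156, 'fy': 367.03479722485156, 'cx': 318.182755575652, 'cy': 199.2846811530621, 'world_from_camera': array([[-0.7378, -0.392 ,  0.5496, -0.0432],
       [-0.675 ,  0.4271, -0.6016,  0.6211],
       [ 0.0011, -0.8148, -0.5797,  0.6441],
       [ 0.    ,  0.    ,  0.    ,  1.    ]])}
tin [(array([ 0.492, -0.032, -0.001]), 0.6)] FIND [(array([ 0.477, -0.013,  0.074]), 0.59)]
window [] FIND [(array([0.52 , 0.341, 0.055]), 0.79)]
mat [(array([ 0.308, -0.283,  0.   ]), 0.92), (array([ 0.667, -0.174,  0.003]), 0.79), (array([0.684, 0.017, 0.   ]), 0.77)] FIND [(array([ 0.672, -0.165,  0.008]
[... 288 characters left out ...]
8098, 'world_from_camera': array([[-0.0151, -0.9978,  0.0643,  0.4292],
       [-0.9999,  0.0156,  0.0063,  0.007 ],
       [-0.0073, -0.0642, -0.9979,  1.1976],
       [ 0.    ,  0.    ,  0.    ,  1.    ]])}
tin [] FIND [(array([ 0.486, -0.021,  0.102]), 0.96)]
window [(array([0.536, 0.312, 0.091]), 0.8)] FIND [(array([0.534, 0.32 , 0.087]), 0.86)]
mat [(array([ 0.31 , -0.283,  0.001]), 0.89), (array([0.684, 0.014, 0.004]), 0.79), (array([ 0.664, -0.175, -0.003]), 0.78)] FIND [(array([ 0.312, -0.283,  0.01 ]), 0.97), (array([0.686, 0.016, 0.01 ]), 0.84), (array([ 0.668, -0.173,  0.007]), 0.62)]
canister [(array([ 0.495, -0.222, -0.003]), 0.97)] FIND [(array([ 0.494, -0.216,  0.105]), 0.92)]
```

View pics/side0.png

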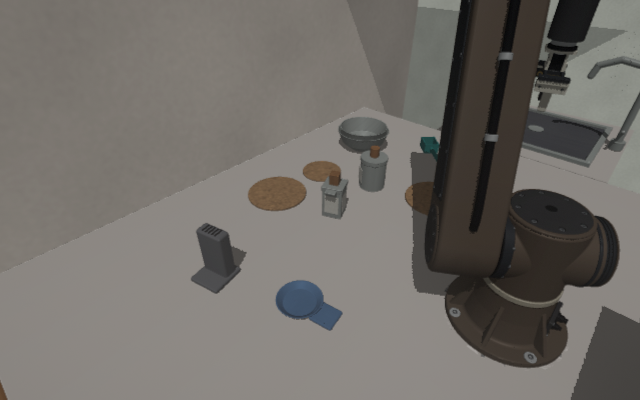

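View pics/top0.png

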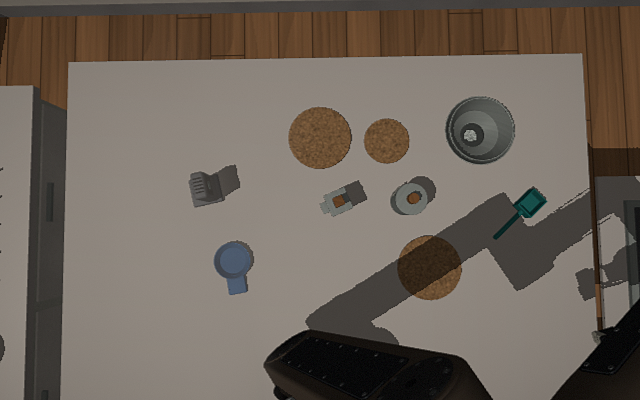

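The side view shows the reader at (215,250) with its foot toward the camera, the tin at (335,195), the canister at (373,170) and the mats. In the top view the smallest mat is at (387,140) and the tin at (340,200), with its tab on the left at about (324,207). Next I'll zoom in on the tin and reader.

```bash
python3 - <<'E'
import cv2,numpy as np
a=cv2.imread("pics/top0.png");b=cv2.imread("pics/side0.png")
z=lambda i,x,y,w,h:cv2.resize(i[y:y+h,x:x+w],(400,300),interpolation=cv2.INTER_CUBIC)
o=np.vstack([np.hstack([z(a,300,168,80,60),z(a,176,154,80,60)]),np.hstack([z(b,295,162,80,60),z(b,175,220,96,72)])])
cv2.imwrite("pics/zoom0.png",o)
E
```

```text
(no output)
```

View pics/zoom0.png

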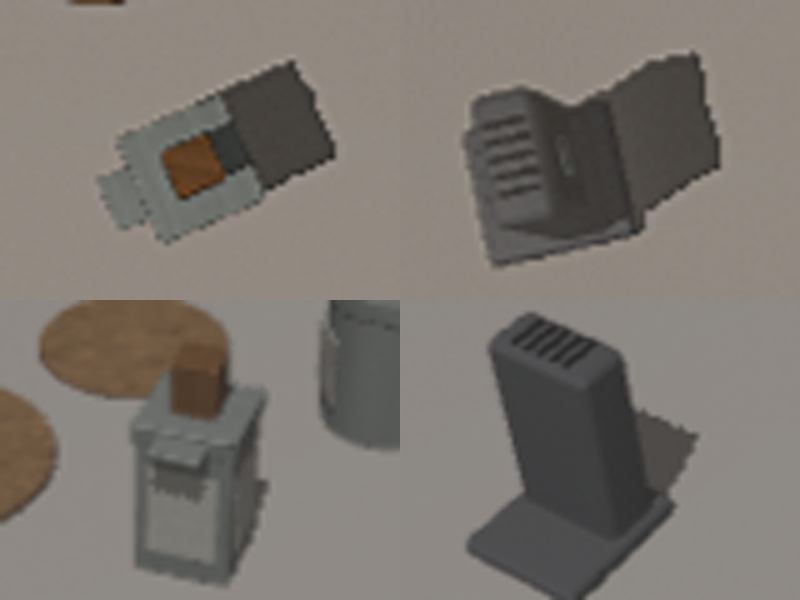

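The top zoom shows the lid corners near (118,137), (165,240), (263,188) and (218,95), with the tab on the left. The reader's foot points left (+y), so its window faces right (-y), showing as the glint at (568,155). Now to measure these.

```bash
cat >h.py <<'E'
from station import arm
import numpy as np, cv2
np.set_printoptions(precision=4,suppress=True)
def ray(c,uv):
    k=arm.calibration(c);M=np.array(k["world_from_camera"])
    d=np.c_[(np.array(uv,float)-[k["cx"],k["cy"]])/[k["fx"],k["fy"]],np.ones(len(uv))]@M[:3,:3].T
    return M[:3,3],d
def at(c,uv,z):
    o,d=ray(c,uv);return (o+d*((z-o[2])/d[:,2])[:,None])
def tri(uv1,uv2):
    o1,d1=ray("top",[uv1]);o2,d2=ray("side",[uv2]);d1=d1[0];d2=d2[0]
    s=np.linalg.lstsq(np.c_[d1,-d2],o2-o1,rcond=None)[0];p,q=o1+s[0]*d1,o2+s[1]*d2
    return (p+q)/2,np.linalg.norm(p-q)
def proj(c,P):
    k=arm.calibration(c);M=np.linalg.inv(k["world_from_camera"]);p=np.atleast_2d(P)@M[:3,:3].T+M[:3,3]
    return p[:,:2]/p[:,2:]*[k["fx"],k["fy"]]+[k["cx"],k["cy"]]
E
python3 - <<'E'
from h import *
T=lambda x,y:(300+x/5,168+y/5)
S=lambda x,y:(295+x/5,162+(y-300)/5)
L=at("top",[T(118,137),T(165,240),T(263,188),T(218,95)],.1)
e=[L[i]-L[i-1] for i in range(4)];print("lid c",L.mean(0),"sides",[np.linalg.norm(v) for v in e],"ang mod 90",[np.degrees(np.arctan2(v[1],v[0]))%90 for v in e])
print("tab",at("top",[T(118,200)],.1)-L.mean(0))
# knob top centre both views; lid near corner
print("knobtop",tri(T(185,165),S(201,352)))
print("lid corner tabside -> ",tri(T(118,137),S(135,428)), tri(T(165,240),S(240,440)))
R=lambda x,y:(176+(x-400)/5,154+y/5)
F=at("top",[R(490,265),R(640,235),R(607,100),R(465,130)],.008);print("foot",F)
d=F[1]-F[0];print(np.degrees(np.arctan2(d[1],d[0])));d=F[2]-F[3];print(np.degrees(np.arctan2(d[1],d[0])));d=F[2]-F[1];print(np.degrees(np.arctan2(d[1],d[0])))
Q=lambda x,y:(175+(x-400)*.24,220+(y-300)*.24)
print("foot side",at("side",[Q(468,545),Q(580,600),Q(672,510)],.006))
H=at("side",[Q(490,345),Q(590,385),Q(625,352),Q(530,313)],.128);print("headtop",H)
print("headtop top",at("top",[R(472,105),R(492,220),R(548,222),R(535,92)],.128))
for c,q in(("top","mat"),("top","window"),("side","mat"),("side","window")):
    arm.grab_frame(c)
    for m in arm.masks_of(c,q):
        v,u=np.nonzero(m["pixels"]);P=at(c,np.c_[u,v],.006);print(c,q,m["confidence"],u.mean(),v.mean(),len(u),P.mean(0),np.ptp(P,0))
for i in range(2):
  for q in("window","tin"):
    for c in("top","side"): print(q,c,[(d["centre"],d["confidence"]) for d in arm.mark_of(c,q)])
E
```

```text
lid c [ 0.4932 -0.0314  0.1   ] sides [np.float64(0.05672141743799948), np.float64(0.05906508363819558), np.float64(0.05785003650065479), np.float64(0.05395577124973298)] ang mod 90 [np.float64(21.939345707320342), np.float64(23.57953828359271), np.float64(27.0440811526801), np.float64(24.690497600648985)]
tab [[-0.0177  0.0384  0.    ]]
knobtop (array([ 0.4901, -0.028 ,  0.1354]), np.float64(0.0025985923149698833))
lid corner tabside ->  (array([0.5075, 0.0054, 0.0954]), np.float64(0.003232175407751026)) (array([ 0.4532, -0.0179,  0.1006]), np.float64(0.0025290602212306415))
foot [[0.4878 0.3739 0.008 ]
 [0.5035 0.2888 0.008 ]
 [0.5808 0.3075 0.008 ]
 [0.5649 0.3884 0.008 ]]
-79.54781363362443
-78.90133281072572
13.664450211005303
foot side [[0.5637 0.3885 0.006 ]
 [0.4858 0.3695 0.006 ]
 [0.5018 0.2962 0.006 ]]
headtop [[0.5605 0.3501 0.128 ]
 [0.4964 0.3333 0.128 ]
 [0.5043 0.3061 0.128 ]
 [0.5677 0.3211 0.128 ]]
headtop top [[0.564  0.3464 0.128 ]
 [0.5049 0.3359 0.128 ]
 [0.5034 0.3073 0.128 ]
 [0.5702 0.3141 0.128 ]]
top mat 0.84 386.1264946507237 140.20578980490876 1589 [ 0.67
[... 500 characters left out ...]
965174 1608 [0.6777 0.021  0.006 ] [0.1853 0.185  0.    ]
side mat 0.66 320.44661921708183 170.5711743772242 562 [ 0.6692 -0.1701  0.006 ] [0.1089 0.1367 0.    ]
side window 0.62 215.18309859154928 258.7804759592035 2059 [0.5809 0.3118 0.006 ] [0.2282 0.1541 0.    ]
window top [([0.5364, 0.3117, 0.0921], 0.98)]
window side [([0.5404, 0.3081, 0.0878], 0.76), ([0.6692, -0.1769, 0.0054], 0.33)]
tin top [([0.4901, -0.0295, 0.0024], 0.83)]
tin side [([0.4934, -0.0341, 0.0009], 0.65)]
window top [([0.5364, 0.3117, 0.0921], 0.98)]
window side [([0.5404, 0.3081, 0.0878], 0.76), ([0.6692, -0.1769, 0.0054], 0.33)]
tin top [([0.4901, -0.0295, 0.0024], 0.83)]
tin side [([0.4934, -0.0341, 0.0009], 0.65)]
```

```bash
cat >>h.py <<'E'
def go(xyz,yawdeg,start=None):
    from scipy.spatial.transform import Rotation as Ro
    s=arm.get_state();p=np.array(s["eef_pos"]);R=Ro.from_euler("xyz",s["ee_rot"])
    if start is not None: p=np.array(start[:3]);R=Ro.from_euler("xyz",[180,0,start[3]],degrees=True)
    G=Ro.from_euler("xyz",[180,0,yawdeg],degrees=True)
    print("shift cm",R.inv().apply(np.array(xyz)-p)*100,"rotvec",np.degrees((R.inv()*G).as_rotvec()))
E
python3 -c "
from h import *
go([.4925,-.031,.22],-65.5)"
```

```text
shift cm [-46.4463  50.8242   0.6566] rotvec [  0.0017   0.0024 -98.3561]
```

```bash
python3 -m crank '[{"dx":-3,"dy":3.3,"wz":-7},{"dx":-7,"dy":7.6,"wz":-16},{"dx":-11,"dy":12,"wz":-26},{"dx":-15,"dy":16.4,"wz":-36},{"dx":-19,"dy":20.8,"wz":-46},{"dx":-23,"dy":25.2,"wz":-56},{"dx":-27,"dy":29.5,"wz":-66},{"dx":-31,"dy":33.9,"wz":-76},{"dx":-35,"dy":38.3,"wz":-86},{"dx":-38,"dy":41.6,"wz":-94}]' 8.7 20
python3 -c "
from h import *
go([.4925,-.031,.22],-65.5)"
```

```text
shift cm [-46.4463  50.8242   0.6566] rotvec [  0.0017   0.0024 -98.3561]$[0]: bad value
```

```bash
python3 -m crank '[{"dx":-3,"dy":3.3,"dz":0,"wx":0,"wy":0,"wz":-7},{"dx":-7,"dy":7.6,"dz":0,"wx":0,"wy":0,"wz":-16},{"dx":-11,"dy":12,"dz":0,"wx":0,"wy":0,"wz":-26},{"dx":-15,"dy":16.4,"dz":0,"wx":0,"wy":0,"wz":-36},{"dx":-19,"dy":20.8,"dz":0,"wx":0,"wy":0,"wz":-46},{"dx":-23,"dy":25.2,"dz":0,"wx":0,"wy":0,"wz":-56},{"dx":-27,"dy":29.5,"dz":0,"wx":0,"wy":0,"wz":-66},{"dx":-31,"dy":33.9,"dz":0,"wx":0,"wy":0,"wz":-76},{"dx":-35,"dy":38.3,"dz":0,"wx":0,"wy":0,"wz":-86},{"dx":-38,"dy":41.6,"dz":0,"wx":0,"wy":0,"wz":-94}]' 8.7 20
python3 -c "
from h import *
go([.4925,-.031,.22],-65.5)"
```

```text
t: 2.95
eef_pos: [0.4378, -0.141, 0.2271]
ee_rot: [-3.14, -0.0, -1.213]
force: [0.5, -0.1, 0.5]
width: 0.0869
gripper_force: 0.0
shift cm [-8.3822 -8.9744  0.7154] rotvec [-0.0723 -0.0243 -3.9839]
```

```bash
python3 -m crank '[{"dx":-2,"dy":-2.1,"dz":0,"wx":0,"wy":0,"wz":-1},{"dx":-4.5,"dy":-5,"dz":1,"wx":0,"wy":0,"wz":-2},{"dx":-7,"dy":-7.5,"dz":2,"wx":0,"wy":0,"wz":-3},{"dx":-8.4,"dy":-9,"dz":3,"wx":0,"wy":0,"wz":-4},{"dx":-8.4,"dy":-9,"dz":4.5,"wx":0,"wy":0,"wz":-4},{"dx":-8.4,"dy":-9,"dz":5.5,"wx":0,"wy":0,"wz":-4},{"dx":-8.4,"dy":-9,"dz":6,"wx":0,"wy":0,"wz":-4},{"dx":-8.4,"dy":-9,"dz":6,"wx":0,"wy":0,"wz":-4},{"dx":-8.4,"dy":-9,"dz":6,"wx":0,"wy":0,"wz":-4},{"dx":-8.4,"dy":-9,"dz":6,"wx":0,"wy":0,"wz":-4}]'
python3 - <<'E'
from h import *
go([.4925,-.031,.105],-65.5)
a=arm.grab_frame("top")[:,:,::-1];b=arm.grab_frame("side")[:,:,::-1]
z=lambda i,x,y,w,h:cv2.resize(i[y:y+h,x:x+w],(400,300),interpolation=cv2.INTER_CUBIC)
cv2.imwrite("pics/z1.png",np.hstack([z(a,290,160,100,75),z(b,275,135,120,90)]))
print(arm.mark_of("side","tin"),proj("side",[arm.get_state()["eef_pos"],[.4925,-.031,.132]]))
E
```

```text
t: 4.2
eef_pos: [0.4928, -0.0333, 0.167]
ee_rot: [-3.141, -0.0, -1.15]
force: [0.1, 0.4, 0.1]
width: 0.087
gripper_force: 0.0
shift cm [-0.2267 -0.0628  6.2003] rotvec [-0.0502 -0.0078 -0.3679]
[{'centre': [0.4913, -0.0322, -0.0007], 'confidence': 0.55}] [[335.5948 161.0308]
 [334.733  172.7152]]
```

View pics/z1.png

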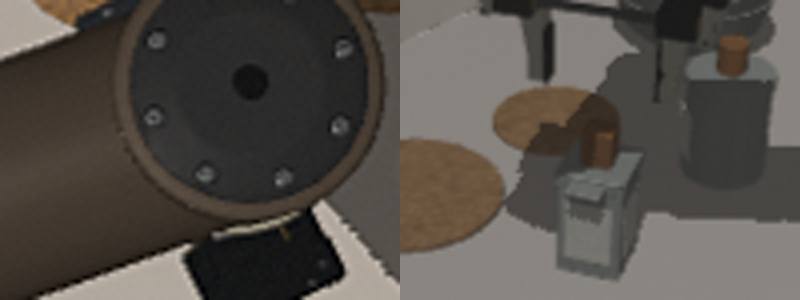

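In the crop the fingertips at (317,159) and (353,165) straddle the knob, whose top is at about (335,174). They line up, so I'll descend and grip.

```bash
python3 -m crank '[{"dx":-0.2,"dy":0,"dz":1,"wx":0,"wy":0,"wz":0},{"dx":-0.2,"dy":0,"dz":2.5,"wx":0,"wy":0,"wz":0},{"dx":-0.2,"dy":0,"dz":4,"wx":0,"wy":0,"wz":0},{"dx":-0.2,"dy":0,"dz":5.2,"wx":0,"wy":0,"wz":0},{"dx":-0.2,"dy":0,"dz":5.8,"wx":0,"wy":0,"wz":0},{"dx":-0.2,"dy":0,"dz":6.1,"wx":0,"wy":0,"wz":0},{"dx":-0.2,"dy":0,"dz":6.1,"wx":0,"wy":0,"wz":0},{"dx":-0.2,"dy":0,"dz":6.1,"wx":0,"wy":0,"wz":0},{"dx":-0.2,"dy":0,"dz":6.1,"wx":0,"wy":0,"wz":0},{"dx":-0.2,"dy":0,"dz":6.1,"wx":0,"wy":0,"wz":0}]' && python3 -m crank '[{"dx":0,"dy":0,"dz":0,"wx":0,"wy":0,"wz":0},{"dx":0,"dy":0,"dz":0,"wx":0,"wy":0,"wz":0},{"dx":0,"dy":0,"dz":0,"wx":0,"wy":0,"wz":0},{"dx":0,"dy":0,"dz":0,"wx":0,"wy":0,"wz":0},{"dx":0,"dy":0,"dz":0,"wx":0,"wy":0,"wz":0},{"dx":0,"dy":0,"dz":0,"wx":0,"wy":0,"wz":0},{"dx":0,"dy":0,"dz":0,"wx":0,"wy":0,"wz":0},{"dx":0,"dy":0,"dz":0,"wx":0,"wy":0,"wz":0},{"dx":0,"dy":0,"dz":0,"wx":0,"wy":0,"wz":0},{"dx":0,"dy":0,"dz":0,"wx":0,"wy":0,"wz":0}]' 1 30
python3 - <<'E'
from h import *
go([.492,-.031,.195],-65.5)
E
```

```text
t: 5.6
eef_pos: [0.4919, -0.0314, 0.1058]
ee_rot: [-3.141, -0.0, -1.149]
force: [0.5, 0.2, 0.1]
width: 0.0873
gripper_force: 0.0
t: 6.85
eef_pos: [0.4917, -0.0314, 0.1055]
ee_rot: [3.142, 0.0, -1.149]
force: [-0.8, 0.1, 0.0]
width: 0.0256
gripper_force: 29.8
shift cm [-0.0258 -0.0414 -8.9465] rotvec [ 0.001   0.0027 -0.3551]
```

```bash
python3 - <<'E'
from h import *
go([.553,.2415,.1475],12.5)
E
```

```text
shift cm [-22.3964 -16.7543  -4.1958] rotvec [ -0.001    0.003  -78.3551]
```

```bash
python3 -m crank '[{"dx":0,"dy":0,"dz":-1.5,"wx":0,"wy":0,"wz":0},{"dx":-1,"dy":-0.8,"dz":-4,"wx":0,"wy":0,"wz":-4},{"dx":-3.5,"dy":-2.6,"dz":-4.2,"wx":0,"wy":0,"wz":-12},{"dx":-6.5,"dy":-4.9,"dz":-4.2,"wx":0,"wy":0,"wz":-22},{"dx":-9.5,"dy":-7.1,"dz":-4.2,"wx":0,"wy":0,"wz":-32},{"dx":-12.5,"dy":-9.4,"dz":-4.2,"wx":0,"wy":0,"wz":-42},{"dx":-15.5,"dy":-11.6,"dz":-4.2,"wx":0,"wy":0,"wz":-52},{"dx":-18,"dy":-13.5,"dz":-4.2,"wx":0,"wy":0,"wz":-62},{"dx":-19.5,"dy":-14.6,"dz":-4.2,"wx":0,"wy":0,"wz":-72},{"dx":-20,"dy":-15,"dz":-4.2,"wx":0,"wy":0,"wz":-78}]'
python3 - <<'E'
from h import *
go([.553,.2415,.1475],12.5)
a=arm.grab_frame("top")[:,:,::-1];b=arm.grab_frame("side")[:,:,::-1]
z=lambda i,x,y,w,h:cv2.resize(i[y:y+h,x:x+w],(400,300),interpolation=cv2.INTER_CUBIC)
cv2.imwrite("pics/z2.png",np.hstack([z(a,160,130,120,90),z(b,180,170,140,105)]))
for q in("tin","window"):
  for c in("top","side"): print(q,c,arm.mark_of(c,q))
E
```

```text
t: 8.1
eef_pos: [0.5469, 0.2136, 0.1482]
ee_rot: [3.142, 0.0, 0.218]
force: [-0.5, 0.6, -2.8]
width: 0.026
gripper_force: 29.8
shift cm [ 1.1973 -2.5929  0.0652] rotvec [ 0.0041  0.004  -0.0364]
tin top [{'centre': [0.5454, 0.2149, 0.0452], 'confidence': 0.76}]
tin side [{'centre': [0.5437, 0.211, 0.0432], 'confidence': 0.75}]
window top [{'centre': [0.5375, 0.3123, 0.0912], 'confidence': 0.46}]
window side [{'centre': [0.5408, 0.311, 0.0947], 'confidence': 0.77}]
```

View pics/z2.png

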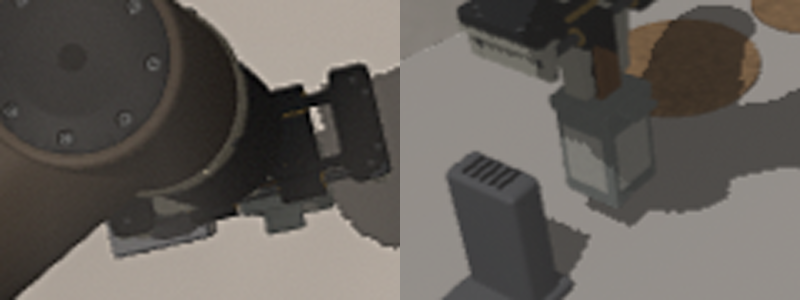

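The tin hangs upright with its tab at (285,225), pointing toward the base (world -x). Its left side therefore faces the reader, so I'll close in and hold.

```bash
python3 -m crank '[{"dx":0.3,"dy":-0.7,"dz":0,"wx":0,"wy":0,"wz":0},{"dx":0.8,"dy":-1.7,"dz":0,"wx":0,"wy":0,"wz":0},{"dx":1.1,"dy":-2.4,"dz":0,"wx":0,"wy":0,"wz":0},{"dx":1.2,"dy":-2.6,"dz":0,"wx":0,"wy":0,"wz":0},{"dx":1.2,"dy":-2.6,"dz":0,"wx":0,"wy":0,"wz":0},{"dx":1.2,"dy":-2.6,"dz":0,"wx":0,"wy":0,"wz":0},{"dx":1.2,"dy":-2.6,"dz":0,"wx":0,"wy":0,"wz":0},{"dx":1.2,"dy":-2.6,"dz":0,"wx":0,"wy":0,"wz":0},{"dx":1.2,"dy":-2.6,"dz":0,"wx":0,"wy":0,"wz":0},{"dx":1.2,"dy":-2.6,"dz":0,"wx":0,"wy":0,"wz":0}]'
python3 - <<'E'
from h import *
arm.grab_frame("top");arm.grab_frame("side")
for q in("tin","window"):
  for c in("top","side"): print(q,c,arm.mark_of(c,q))
b=arm.grab_frame("side")[:,:,::-1]
cv2.imwrite("pics/z3.png",cv2.resize(b[170:275,160:300],(560,420),interpolation=cv2.INTER_CUBIC))
E
```

```text
t: 9.65
eef_pos: [0.5531, 0.2404, 0.1476]
ee_rot: [-3.142, -0.0, 0.212]
force: [0.5, 0.5, -3.5]
width: 0.0259
gripper_force: 29.8
tin top [{'centre': [0.548, 0.2406, 0.0422], 'confidence': 0.78}]
tin side [{'centre': [0.5536, 0.2411, 0.0401], 'confidence': 0.64}]
window top [{'centre': [0.5408, 0.3123, 0.0902], 'confidence': 0.69}]
window side [{'centre': [0.5432, 0.3125, 0.0898], 'confidence': 0.98}]
```

View pics/z3.png

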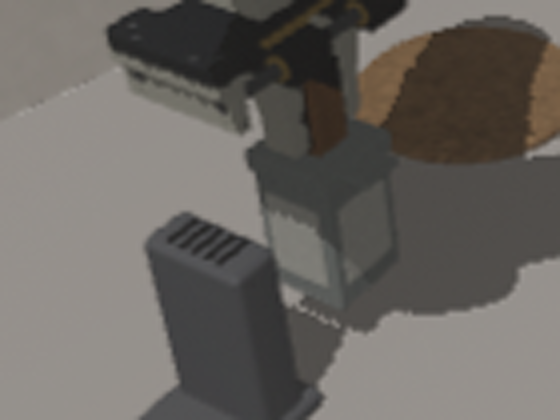

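The picture shows the left card about 4 cm from the window and the tin level with it. I'll turn to the tab side next.

```bash
python3 -m crank '[{"dx":0,"dy":0,"dz":0,"wx":0,"wy":0,"wz":5},{"dx":0,"dy":0,"dz":0,"wx":0,"wy":0,"wz":15},{"dx":0,"dy":0,"dz":0,"wx":0,"wy":0,"wz":25},{"dx":0,"dy":0,"dz":0,"wx":0,"wy":0,"wz":35},{"dx":0,"dy":0,"dz":0,"wx":0,"wy":0,"wz":45},{"dx":0,"dy":0,"dz":0,"wx":0,"wy":0,"wz":55},{"dx":0,"dy":0,"dz":0,"wx":0,"wy":0,"wz":65},{"dx":0,"dy":0,"dz":0,"wx":0,"wy":0,"wz":75},{"dx":0,"dy":0,"dz":0,"wx":0,"wy":0,"wz":84},{"dx":0,"dy":0,"dz":0,"wx":0,"wy":0,"wz":90}]'
python3 -m crank '[{"dx":0,"dy":0,"dz":0,"wx":0,"wy":0,"wz":0},{"dx":0,"dy":0,"dz":0,"wx":0,"wy":0,"wz":0},{"dx":0,"dy":0,"dz":0,"wx":0,"wy":0,"wz":0},{"dx":0,"dy":0,"dz":0,"wx":0,"wy":0,"wz":0},{"dx":0,"dy":0,"dz":0,"wx":0,"wy":0,"wz":0},{"dx":0,"dy":0,"dz":0,"wx":0,"wy":0,"wz":0},{"dx":0,"dy":0,"dz":0,"wx":0,"wy":0,"wz":0},{"dx":0,"dy":0,"dz":0,"wx":0,"wy":0,"wz":0},{"dx":0,"dy":0,"dz":0,"wx":0,"wy":0,"wz":0},{"dx":0,"dy":0,"dz":0,"wx":0,"wy":0,"wz":0}]'
python3 - <<'E'
from h import *
arm.grab_frame("top");arm.grab_frame("side")
for q in("tin","window"):
  for c in("top","side"): print(q,c,arm.mark_of(c,q))
b=arm.grab_frame("side")[:,:,::-1]
cv2.imwrite("pics/z4.png",cv2.resize(b[170:275,160:300],(560,420),interpolation=cv2.INTER_CUBIC))
E
```

```text
t: 11.25
eef_pos: [0.5531, 0.2404, 0.1475]
ee_rot: [3.142, -0.0, -1.363]
force: [0.5, -0.6, -3.0]
width: 0.026
gripper_force: 29.8
t: 12.5
eef_pos: [0.5531, 0.2404, 0.1476]
ee_rot: [3.142, 0.0, -1.359]
force: [0.1, -0.1, -2.0]
width: 0.0258
gripper_force: 29.8
tin top [{'centre': [0.5524, 0.241, 0.0442], 'confidence': 0.58}]
tin side [{'centre': [0.5536, 0.2415, 0.0445], 'confidence': 0.9}]
window top [{'centre': [0.5366, 0.3156, 0.0928], 'confidence': 0.87}]
window side [{'centre': [0.5436, 0.3091, 0.0906], 'confidence': 0.73}, {'centre': [0.6693, -0.175, 0.0064], 'confidence': 0.46}]
```

View pics/z4.png

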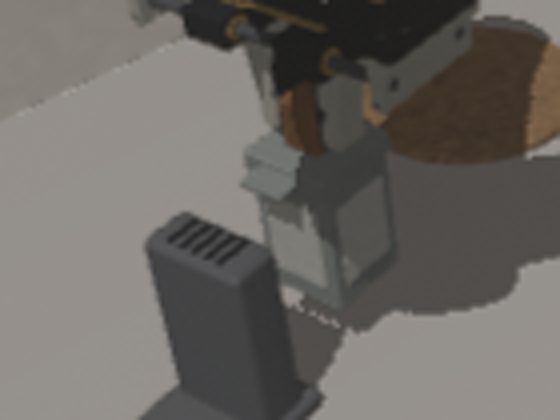

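The tab at (275,175) points at the reader and the tin is upright. On to the right side.

```bash
python3 -m crank '[{"dx":0,"dy":0,"dz":0,"wx":0,"wy":0,"wz":5},{"dx":0,"dy":0,"dz":0,"wx":0,"wy":0,"wz":15},{"dx":0,"dy":0,"dz":0,"wx":0,"wy":0,"wz":25},{"dx":0,"dy":0,"dz":0,"wx":0,"wy":0,"wz":35},{"dx":0,"dy":0,"dz":0,"wx":0,"wy":0,"wz":45},{"dx":0,"dy":0,"dz":0,"wx":0,"wy":0,"wz":55},{"dx":0,"dy":0,"dz":0,"wx":0,"wy":0,"wz":65},{"dx":0,"dy":0,"dz":0,"wx":0,"wy":0,"wz":75},{"dx":0,"dy":0,"dz":0,"wx":0,"wy":0,"wz":84},{"dx":0,"dy":0,"dz":0,"wx":0,"wy":0,"wz":90}]'
python3 -m crank '[{"dx":0,"dy":0,"dz":0,"wx":0,"wy":0,"wz":0},{"dx":0,"dy":0,"dz":0,"wx":0,"wy":0,"wz":0},{"dx":0,"dy":0,"dz":0,"wx":0,"wy":0,"wz":0},{"dx":0,"dy":0,"dz":0,"wx":0,"wy":0,"wz":0},{"dx":0,"dy":0,"dz":0,"wx":0,"wy":0,"wz":0},{"dx":0,"dy":0,"dz":0,"wx":0,"wy":0,"wz":0},{"dx":0,"dy":0,"dz":0,"wx":0,"wy":0,"wz":0},{"dx":0,"dy":0,"dz":0,"wx":0,"wy":0,"wz":0},{"dx":0,"dy":0,"dz":0,"wx":0,"wy":0,"wz":0},{"dx":0,"dy":0,"dz":0,"wx":0,"wy":0,"wz":0}]'
python3 - <<'E'
from h import *
arm.grab_frame("side")
for q in("tin","window"):print(q,arm.mark_of("side",q))
go([.668,-.1745,.1475],-77.5)
E
```

```text
t: 14.1
eef_pos: [0.5531, 0.2404, 0.1475]
ee_rot: [-3.142, -0.0, -2.934]
force: [1.1, 0.6, -2.6]
width: 0.0255
gripper_force: 29.8
t: 15.35
eef_pos: [0.5531, 0.2404, 0.1476]
ee_rot: [3.142, 0.0, -2.93]
force: [0.7, 0.1, -2.6]
width: 0.0262
gripper_force: 29.8
tin [{'centre': [0.5538, 0.2393, 0.0428], 'confidence': 0.98}]
window [{'centre': [0.5373, 0.3134, 0.0886], 'confidence': 0.65}]
shift cm [ -2.5027 -42.9798   0.0066] rotvec [ -0.0003   0.0006 -90.351 ]
```

```bash
python3 -m crank '[{"dx":0,"dy":-1.5,"dz":0,"wx":0,"wy":0,"wz":0},{"dx":-0.3,"dy":-5,"dz":-0.5,"wx":0,"wy":0,"wz":0},{"dx":-0.6,"dy":-10,"dz":-1,"wx":0,"wy":0,"wz":0},{"dx":-0.9,"dy":-15,"dz":-1,"wx":0,"wy":0,"wz":0},{"dx":-1.2,"dy":-20,"dz":-1,"wx":0,"wy":0,"wz":0},{"dx":-1.5,"dy":-25,"dz":-1,"wx":0,"wy":0,"wz":0},{"dx":-1.8,"dy":-30,"dz":-1,"wx":0,"wy":0,"wz":0},{"dx":-2.1,"dy":-35,"dz":0,"wx":0,"wy":0,"wz":0},{"dx":-2.4,"dy":-39.5,"dz":0,"wx":0,"wy":0,"wz":0},{"dx":-2.5,"dy":-42,"dz":0,"wx":0,"wy":0,"wz":0}]'
python3 - <<'E'
from h import *
arm.grab_frame("side");print(arm.mark_of("side","tin"),arm.mark_of("side","mat"))
arm.grab_frame("top");print(arm.mark_of("top","tin"),arm.mark_of("top","mat"))
go([.668,-.1745,.1115],-167.9)
E
```

```text
t: 16.75
eef_pos: [0.6656, -0.1681, 0.147]
ee_rot: [-3.142, -0.001, -2.932]
force: [-0.3, -0.4, -2.7]
width: 0.0256
gripper_force: 29.8
[{'centre': [0.6668, -0.1694, 0.0434], 'confidence': 0.67}] [{'centre': [0.6803, 0.0133, 0.0007], 'confidence': 0.9}, {'centre': [0.6696, -0.1728, 0.0033], 'confidence': 0.67}, {'centre': [0.3054, -0.2862, 0.0002], 'confidence': 0.58}]
[{'centre': [0.6638, -0.1664, 0.0402], 'confidence': 0.53}] [{'centre': [0.6679, -0.1721, 0.0009], 'confidence': 0.79}, {'centre': [0.3118, -0.2874, 0.0024], 'confidence': 0.67}]
shift cm [-0.0333 -1.0152  3.6007] rotvec [ 0.0112 -0.0129  0.0567]
```

```bash
python3 -m crank '[{"dx":0,"dy":-0.6,"dz":0.6,"wx":0,"wy":0,"wz":0},{"dx":0,"dy":-1,"dz":1.5,"wx":0,"wy":0,"wz":0},{"dx":0,"dy":-1,"dz":2.3,"wx":0,"wy":0,"wz":0},{"dx":0,"dy":-1,"dz":2.8,"wx":0,"wy":0,"wz":0},{"dx":0,"dy":-1,"dz":3.1,"wx":0,"wy":0,"wz":0},{"dx":0,"dy":-1,"dz":3.3,"wx":0,"wy":0,"wz":0},{"dx":0,"dy":-1,"dz":3.4,"wx":0,"wy":0,"wz":0},{"dx":0,"dy":-1,"dz":3.5,"wx":0,"wy":0,"wz":0},{"dx":0,"dy":-1,"dz":3.6,"wx":0,"wy":0,"wz":0},{"dx":0,"dy":-1,"dz":3.6,"wx":0,"wy":0,"wz":0}]'
python3 -c "
from h import *
print(arm.get_state()['force'],arm.get_state()['eef_pos'])"
```

```text
t: 18.3
eef_pos: [0.668, -0.1747, 0.1116]
ee_rot: [-3.142, 0.0, -2.93]
force: [-0.2, -0.0, -2.5]
width: 0.0255
gripper_force: 29.8
[-0.1802 -0.0168 -2.5331] [ 0.668  -0.1747  0.1116]
```

```bash
python3 -m crank '[{"dx":0,"dy":0,"dz":0.03,"wx":0,"wy":0,"wz":0},{"dx":0,"dy":0,"dz":0.06,"wx":0,"wy":0,"wz":0},{"dx":0,"dy":0,"dz":0.1,"wx":0,"wy":0,"wz":0},{"dx":0,"dy":0,"dz":0.1,"wx":0,"wy":0,"wz":0},{"dx":0,"dy":0,"dz":0.1,"wx":0,"wy":0,"wz":0},{"dx":0,"dy":0,"dz":0.1,"wx":0,"wy":0,"wz":0},{"dx":0,"dy":0,"dz":0.1,"wx":0,"wy":0,"wz":0},{"dx":0,"dy":0,"dz":0.1,"wx":0,"wy":0,"wz":0},{"dx":0,"dy":0,"dz":0.1,"wx":0,"wy":0,"wz":0},{"dx":0,"dy":0,"dz":0.1,"wx":0,"wy":0,"wz":0}]'
```

```text
t: 19.55
eef_pos: [0.6682, -0.1749, 0.1116]
ee_rot: [-3.141, 0.001, -2.929]
force: [-2.7, 0.5, 5.8]
width: 0.026
gripper_force: 29.8
```

Contact: the vertical force is now upward. I'll release and rise.

```bash
python3 -m crank '[{"dx":0,"dy":0,"dz":0,"wx":0,"wy":0,"wz":0},{"dx":0,"dy":0,"dz":0,"wx":0,"wy":0,"wz":0},{"dx":0,"dy":0,"dz":0,"wx":0,"wy":0,"wz":0},{"dx":0,"dy":0,"dz":0,"wx":0,"wy":0,"wz":0},{"dx":0,"dy":0,"dz":0,"wx":0,"wy":0,"wz":0},{"dx":0,"dy":0,"dz":0,"wx":0,"wy":0,"wz":0},{"dx":0,"dy":0,"dz":-0.5,"wx":0,"wy":0,"wz":0},{"dx":0,"dy":0,"dz":-2,"wx":0,"wy":0,"wz":0},{"dx":0,"dy":0,"dz":-4.5,"wx":0,"wy":0,"wz":0},{"dx":0,"dy":0,"dz":-7,"wx":0,"wy":0,"wz":0}]' 7
python3 -m crank '[{"dx":0,"dy":0,"dz":-3,"wx":0,"wy":0,"wz":0},{"dx":0,"dy":-3,"dz":-5,"wx":0,"wy":0,"wz":0},{"dx":0,"dy":3,"dz":-5,"wx":0,"wy":0,"wz":0},{"dx":0,"dy":8,"dz":-5,"wx":0,"wy":0,"wz":0},{"dx":0,"dy":13,"dz":-5,"wx":0,"wy":0,"wz":0},{"dx":0,"dy":18,"dz":-5,"wx":0,"wy":0,"wz":0},{"dx":0,"dy":22,"dz":-5,"wx":0,"wy":0,"wz":0},{"dx":0,"dy":24,"dz":-5,"wx":0,"wy":0,"wz":0},{"dx":0,"dy":24,"dz":-5,"wx":0,"wy":0,"wz":0},{"dx":0,"dy":24,"dz":-5,"wx":0,"wy":0,"wz":0}]'
python3 - <<'E'
from h import *
a=arm.grab_frame("top")[:,:,::-1];b=arm.grab_frame("side")[:,:,::-1]
for q in("tin","mat","canister"):
  for c in("top","side"): print(q,c,[d["centre"] for d in arm.mark_of(c,q)])
z=lambda i,x,y,w,h:cv2.resize(i[y:y+h,x:x+w],(400,300),interpolation=cv2.INTER_CUBIC)
cv2.imwrite("pics/z5.png",np.hstack([z(a,340,100,120,90),z(b,270,120,140,105)]))
E
```

```text
t: 20.8
eef_pos: [0.6682, -0.1748, 0.1826]
ee_rot: [-3.141, 0.001, -2.93]
force: [0.3, 0.2, 0.4]
width: 0.0704
gripper_force: 0.0
t: 22.05
eef_pos: [0.6177, 0.0592, 0.2309]
ee_rot: [-3.141, 0.0, -2.93]
force: [-0.1, 0.3, -1.1]
width: 0.0697
gripper_force: 0.0
tin top [[0.6665, -0.1739, 0.0088]]
tin side [[0.6685, -0.1758, 0.0037]]
mat top [[0.6659, -0.1737, 0.003], [0.6827, 0.0151, 0.0014], [0.3138, -0.2835, -0.0005]]
mat side [[0.6822, 0.0124, 0.002], [0.6696, -0.175, 0.0036], [0.3061, -0.2866, -0.0007]]
canister top [[0.4966, -0.2223, -0.0018]]
canister side [[0.5007, -0.2193, -0.001], [0.5388, 0.3112, 0.0912]]
```

View pics/z5.png

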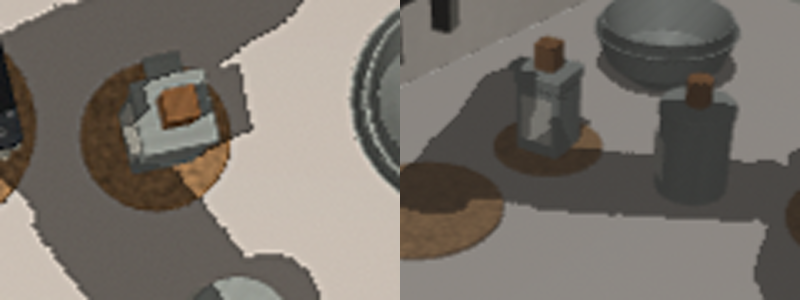

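The tin stands upright in the middle of the small mat, at (550,140) in the side view. The canister hasn't moved and the arm is clear.

```bash
python3 -c "
from station import arm
print(arm.job_done())"
```

```text
the job is handed in; nothing more can be done
None
```

I handed the job in at about 22 s: the tin's left, tab and right sides were each held squarely in front of the reader for over half a second, and the tin was lowered onto the middle of the small cork mat before I let go, standing upright there with the canister unmoved. The hand-in returned no verdict.

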